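Meter knobs from a scoop and top up the marking nest

TASK

Top up the marking nest from the parts scoop: slide the nest's keeper open, and over the grey tray tip the scoop slowly, never steeper than 45 degrees, until the knobs just begin to slide, holding that angle so that they come out into the tray a few at a time. Set the scoop down level on the bench beside the tray, drop one knob flat into each empty pocket, put any surplus knobs from the tray back in the scoop, and push the keeper fully home over the full row. Leave the capacitors and the heat sink where they are.

Things in the scene. Friction and masses are not known exactly. Their poses are not given: they have to be found in the camera images.
- scoop_mid (a point): aluminium parts scoop, a straight trough of about 160 g: 190 mm long, 41 mm wide outside, 36 mm inside, back closed, front open; walls 40 mm high over the rear 145 mm, 22 mm at the front. The point: on the centre line, half-way along, 20 mm above its underside; x points to the open front, z up. Grip it from above across its width near this point
- scoop_lip (a point): middle of the scoop's open front edge, on the upper face of its flat 2.5 mm floor (95 mm ahead of scoop_mid and 17.5 mm below it); axes as scoop_mid. Knobs stand on the floor in single file towards the back wall. They start to slide somewhere between 18 and 32 degrees of tilt (friction varies) and stop when the floor is made less steep again
- tray_floor (a point): loose grey sorting tray, 94 mm (its x) by 170 mm (its y), rim 8 mm high, wall 3 mm; the point is the middle of its floor, 2.5 mm above the bench; x and y along its sides, z up
- nest: marking nest, fixed: aluminium block 18 mm high with a row of five round pockets along its y, 46 mm apart, and a steel keeper comb sliding on top. Origin: on the underside, below the middle of the row; z up. The top is level and free 29 mm to the front (-x) of the row; the keeper's spine, 15 mm high, begins 43 mm behind the row (+x)
- keeper (a joint): sliding keeper comb, m: 0 = open, its teeth (9 mm wide, top 15 mm above the block) half-way between pockets and beside the end ones, with 37 mm free over each pocket, so fingers fit if they close along the nest's x; 0.015 = home, a tooth over each knob. Slides along the nest's y (home = +y) with about 2 N, stays where left; a knob not seated stops it
- keeper_tab (a point): on the black upright thumb tab at the keeper's -y end, 16 mm (nest x) by 10 mm (nest y); its top is 7.5 mm above this point, its foot 26 mm below; push it towards the nest's +y to close, -y to open (below it, towards +y, the spine's top is 11.5 mm under this point). Axes as the nest
- pocket_0 (a point): pocket 0 of the nest (0 at the -y end): round, 38 mm across, 9 mm deep; the point is the centre of its mouth, level with the block's top; axes as the nest
- pocket_1 (a point): pocket 1 of the nest (0 at the -y end): round, 38 mm across, 9 mm deep; the point is the centre of its mouth, level with the block's top; axes as the nest
- pocket_2 (a point): pocket 2 of the nest (0 at the -y end): round, 38 mm across, 9 mm deep; the point is the centre of its mouth, level with the block's top; axes as the nest
- pocket_3 (a point): pocket 3 of the nest (0 at the -y end): round, 38 mm across, 9 mm deep; the point is the centre of its mouth, level with the block's top; axes as the nest
- pocket_4 (a point): pocket 4 of the nest (0 at the -y end): round, 38 mm across, 9 mm deep; the point is the centre of its mouth, level with the block's top; axes as the nest
- knob_0_c (a point): if present, at the start in the scoop: a black front-panel knob, a plain cylinder 30 mm across and 17 mm high, solid, about 80 g; the point is its centre, half-way up; z is its axis (a knob that ends up standing on its side can be pushed over flat)
- knob_1_c (a point): if present, at the start in the scoop: a black front-panel knob, a plain cylinder 30 mm across and 17 mm high, solid, about 80 g; the point is its centre, half-way up; z is its axis (a knob that ends up standing on its side can be pushed over flat)
- knob_2_c (a point): if present, at the start in the scoop: a black front-panel knob, a plain cylinder 30 mm across and 17 mm high, solid, about 80 g; the point is its centre, half-way up; z is its axis (a knob that ends up standing on its side can be pushed over flat)
- knob_3_c (a point): if present, at the start in the scoop: a black front-panel knob, a plain cylinder 30 mm across and 17 mm high, solid, about 80 g; the point is its centre, half-way up; z is its axis (a knob that ends up standing on its side can be pushed over flat)
- knob_4_c (a point): if present, at the start in the scoop: a black front-panel knob, a plain cylinder 30 mm across and 17 mm high, solid, about 80 g; the point is its centre, half-way up; z is its axis (a knob that ends up standing on its side can be pushed over flat)
- loaded_0_c (a point): if present, already in a pocket of the nest at the start: a black front-panel knob, a plain cylinder 30 mm across and 17 mm high, solid, about 80 g; the point is its centre, half-way up; z is its axis (a knob that ends up standing on its side can be pushed over flat)
- loaded_1_c (a point): if present, already in a pocket of the nest at the start: a black front-panel knob, a plain cylinder 30 mm across and 17 mm high, solid, about 80 g; the point is its centre, half-way up; z is its axis (a knob that ends up standing on its side can be pushed over flat)
- loaded_2_c (a point): if present, already in a pocket of the nest at the start: a black front-panel knob, a plain cylinder 30 mm across and 17 mm high, solid, about 80 g; the point is its centre, half-way up; z is its axis (a knob that ends up standing on its side can be pushed over flat)
- loaded_3_c (a point): if present, already in a pocket of the nest at the start: a black front-panel knob, a plain cylinder 30 mm across and 17 mm high, solid, about 80 g; the point is its centre, half-way up; z is its axis (a knob that ends up standing on its side can be pushed over flat)
- loaded_4_c (a point): if present, already in a pocket of the nest at the start: a black front-panel knob, a plain cylinder 30 mm across and 17 mm high, solid, about 80 g; the point is its centre, half-way up; z is its axis (a knob that ends up standing on its side can be pushed over flat)
- cap_a_c (a point): bystander: a black capacitor standing upright, 26 mm across, 35 mm high; the point is its centre
- cap_b_c (a point): bystander: a black capacitor standing upright, 26 mm across, 35 mm high; the point is its centre
- heat_sink_c (a point): bystander: a finned black heat sink, 30x40x22 mm; the point is its centre

How it is judged:
On the way, in this order (a step that is already met when the one before it is completed fails the run):
1. at least one knob has slid out of the tilted scoop into the tray (angle between scoop_mid's own z axis and vertical above 0.1 rad and ((x of knob_0_c in the frame of tray_floor between -0.047 and 0.047 m and y of knob_0_c in the frame of tray_floor between -0.085 and 0.085 m and z of knob_0_c in the frame of tray_floor between 0 and 0.016 m) or (x of knob_1_c in the frame of tray_floor between -0.047 and 0.047 m and y of knob_1_c in the frame of tray_floor between -0.085 and 0.085 m and z of knob_1_c in the frame of tray_floor between 0 and 0.016 m) or (x of knob_2_c in the frame of tray_floor between -0.047 and 0.047 m and y of knob_2_c in the frame of tray_floor between -0.085 and 0.085 m and z of knob_2_c in the frame of tray_floor between 0 and 0.016 m) or (x of knob_3_c in the frame of tray_floor between -0.047 and 0.047 m and y of knob_3_c in the frame of tray_floor between -0.085 and 0.085 m and z of knob_3_c in the frame of tray_floor between 0 and 0.016 m) or (x of knob_4_c in the frame of tray_floor between -0.047 and 0.047 m and y of knob_4_c in the frame of tray_floor between -0.085 and 0.085 m and z of knob_4_c in the frame of tray_floor between 0 and 0.016 m))), for 0.05 s.
2. a knob sits in every pocket, the keeper still open (((distance between knob_0_c and pocket_0 below 0.0055 m and angle between knob_0_c's own z axis and vertical below 0.12 rad) or (distance between knob_1_c and pocket_0 below 0.0055 m and angle between knob_1_c's own z axis and vertical below 0.12 rad) or (distance between knob_2_c and pocket_0 below 0.0055 m and angle between knob_2_c's own z axis and vertical below 0.12 rad) or (distance between knob_3_c and pocket_0 below 0.0055 m and angle between knob_3_c's own z axis and vertical below 0.12 rad) or (distance between knob_4_c and pocket_0 below 0.0055 m and angle between knob_4_c's own z axis and vertical below 0.12 rad) or (distance between loaded_0_c and pocket_0 below 0.0055 m and angle between loaded_0_c's own z axis and vertical below 0.12 rad)) and ((distance between knob_0_c and pocket_1 below 0.0055 m and angle between knob_0_c's own z axis and vertical below 0.12 rad) or (distance between knob_1_c and pocket_1 below 0.0055 m and angle between knob_1_c's own z axis and vertical below 0.12 rad) or (distance between knob_2_c and pocket_1 below 0.0055 m and angle between knob_2_c's own z axis and vertical below 0.12 rad) or (distance between knob_3_c and pocket_1 below 0.0055 m and angle between knob_3_c's own z axis and vertical below 0.12 rad) or (distance between knob_4_c and pocket_1 below 0.0055 m and angle between knob_4_c's own z axis and vertical below 0.12 rad) or (distance between loaded_1_c and pocket_1 below 0.0055 m and angle between loaded_1_c's own z axis and vertical below 0.12 rad)) and ((distance between knob_0_c and pocket_2 below 0.0055 m and angle between knob_0_c's own z axis and vertical below 0.12 rad) or (distance between knob_1_c and pocket_2 below 0.0055 m and angle between knob_1_c's own z axis and vertical below 0.12 rad) or (distance between knob_2_c and pocket_2 below 0.0055 m and angle between knob_2_c's own z axis and vertical below 0.12 rad) or (distance between knob_3_c and pocket_2 below 0.0055 m and angle between knob_3_c's own z axis and vertical below 0.12 rad) or (distance between knob_4_c and pocket_2 below 0.0055 m and angle between knob_4_c's own z axis and vertical below 0.12 rad) or (distance between loaded_2_c and pocket_2 below 0.0055 m and angle between loaded_2_c's own z axis and vertical below 0.12 rad)) and ((distance between knob_0_c and pocket_3 below 0.0055 m and angle between knob_0_c's own z axis and vertical below 0.12 rad) or (distance between knob_1_c and pocket_3 below 0.0055 m and angle between knob_1_c's own z axis and vertical below 0.12 rad) or (distance between knob_2_c and pocket_3 below 0.0055 m and angle between knob_2_c's own z axis and vertical below 0.12 rad) or (distance between knob_3_c and pocket_3 below 0.0055 m and angle between knob_3_c's own z axis and vertical below 0.12 rad) or (distance between knob_4_c and pocket_3 below 0.0055 m and angle between knob_4_c's own z axis and vertical below 0.12 rad) or (distance between loaded_3_c and pocket_3 below 0.0055 m and angle between loaded_3_c's own z axis and vertical below 0.12 rad)) and ((distance between knob_0_c and pocket_4 below 0.0055 m and angle between knob_0_c's own z axis and vertical below 0.12 rad) or (distance between knob_1_c and pocket_4 below 0.0055 m and angle between knob_1_c's own z axis and vertical below 0.12 rad) or (distance between knob_2_c and pocket_4 below 0.0055 m and angle between knob_2_c's own z axis and vertical below 0.12 rad) or (distance between knob_3_c and pocket_4 below 0.0055 m and angle between knob_3_c's own z axis and vertical below 0.12 rad) or (distance between knob_4_c and pocket_4 below 0.0055 m and angle between knob_4_c's own z axis and vertical below 0.12 rad) or (distance between loaded_4_c and pocket_4 below 0.0055 m and angle between loaded_4_c's own z axis and vertical below 0.12 rad)) and value of joint keeper below 0.006 m), for 0.2 s.
3. the keeper is pushed home over the full row (((distance between knob_0_c and pocket_0 below 0.0055 m and angle between knob_0_c's own z axis and vertical below 0.12 rad) or (distance between knob_1_c and pocket_0 below 0.0055 m and angle between knob_1_c's own z axis and vertical below 0.12 rad) or (distance between knob_2_c and pocket_0 below 0.0055 m and angle between knob_2_c's own z axis and vertical below 0.12 rad) or (distance between knob_3_c and pocket_0 below 0.0055 m and angle between knob_3_c's own z axis and vertical below 0.12 rad) or (distance between knob_4_c and pocket_0 below 0.0055 m and angle between knob_4_c's own z axis and vertical below 0.12 rad) or (distance between loaded_0_c and pocket_0 below 0.0055 m and angle between loaded_0_c's own z axis and vertical below 0.12 rad)) and ((distance between knob_0_c and pocket_1 below 0.0055 m and angle between knob_0_c's own z axis and vertical below 0.12 rad) or (distance between knob_1_c and pocket_1 below 0.0055 m and angle between knob_1_c's own z axis and vertical below 0.12 rad) or (distance between knob_2_c and pocket_1 below 0.0055 m and angle between knob_2_c's own z axis and vertical below 0.12 rad) or (distance between knob_3_c and pocket_1 below 0.0055 m and angle between knob_3_c's own z axis and vertical below 0.12 rad) or (distance between knob_4_c and pocket_1 below 0.0055 m and angle between knob_4_c's own z axis and vertical below 0.12 rad) or (distance between loaded_1_c and pocket_1 below 0.0055 m and angle between loaded_1_c's own z axis and vertical below 0.12 rad)) and ((distance between knob_0_c and pocket_2 below 0.0055 m and angle between knob_0_c's own z axis and vertical below 0.12 rad) or (distance between knob_1_c and pocket_2 below 0.0055 m and angle between knob_1_c's own z axis and vertical below 0.12 rad) or (distance between knob_2_c and pocket_2 below 0.0055 m and angle between knob_2_c's own z axis and vertical below 0.12 rad) or (distance between knob_3_c and pocket_2 below 0.0055 m and angle between knob_3_c's own z axis and vertical below 0.12 rad) or (distance between knob_4_c and pocket_2 below 0.0055 m and angle between knob_4_c's own z axis and vertical below 0.12 rad) or (distance between loaded_2_c and pocket_2 below 0.0055 m and angle between loaded_2_c's own z axis and vertical below 0.12 rad)) and ((distance between knob_0_c and pocket_3 below 0.0055 m and angle between knob_0_c's own z axis and vertical below 0.12 rad) or (distance between knob_1_c and pocket_3 below 0.0055 m and angle between knob_1_c's own z axis and vertical below 0.12 rad) or (distance between knob_2_c and pocket_3 below 0.0055 m and angle between knob_2_c's own z axis and vertical below 0.12 rad) or (distance between knob_3_c and pocket_3 below 0.0055 m and angle between knob_3_c's own z axis and vertical below 0.12 rad) or (distance between knob_4_c and pocket_3 below 0.0055 m and angle between knob_4_c's own z axis and vertical below 0.12 rad) or (distance between loaded_3_c and pocket_3 below 0.0055 m and angle between loaded_3_c's own z axis and vertical below 0.12 rad)) and ((distance between knob_0_c and pocket_4 below 0.0055 m and angle between knob_0_c's own z axis and vertical below 0.12 rad) or (distance between knob_1_c and pocket_4 below 0.0055 m and angle between knob_1_c's own z axis and vertical below 0.12 rad) or (distance between knob_2_c and pocket_4 below 0.0055 m and angle between knob_2_c's own z axis and vertical below 0.12 rad) or (distance between knob_3_c and pocket_4 below 0.0055 m and angle between knob_3_c's own z axis and vertical below 0.12 rad) or (distance between knob_4_c and pocket_4 below 0.0055 m and angle between knob_4_c's own z axis and vertical below 0.12 rad) or (distance between loaded_4_c and pocket_4 below 0.0055 m and angle between loaded_4_c's own z axis and vertical below 0.12 rad)) and value of joint keeper above 0.012 m), for 0.2 s.
At the end, for the whole second after the job is handed in: Every pocket holds a flat knob (centre within 5.5 mm of the middle of the pocket's mouth, tilt under 0.12 rad); the keeper is home (over 12 of 15 mm); all other knobs are in the scoop, which stands level on the bench beside the tray (their middles over 66 mm apart) (all of step 3 and ((distance between knob_0_c and pocket_0 below 0.0055 m and angle between knob_0_c's own z axis and vertical below 0.12 rad) or (distance between knob_0_c and pocket_1 below 0.0055 m and angle between knob_0_c's own z axis and vertical below 0.12 rad) or (distance between knob_0_c and pocket_2 below 0.0055 m and angle between knob_0_c's own z axis and vertical below 0.12 rad) or (distance between knob_0_c and pocket_3 below 0.0055 m and angle between knob_0_c's own z axis and vertical below 0.12 rad) or (distance between knob_0_c and pocket_4 below 0.0055 m and angle between knob_0_c's own z axis and vertical below 0.12 rad) or (x of knob_0_c in the frame of scoop_mid between -0.095 and 0.095 m and y of knob_0_c in the frame of scoop_mid between -0.02 and 0.02 m and z of knob_0_c in the frame of scoop_mid between -0.015 and 0.012 m)) and ((distance between knob_1_c and pocket_0 below 0.0055 m and angle between knob_1_c's own z axis and vertical below 0.12 rad) or (distance between knob_1_c and pocket_1 below 0.0055 m and angle between knob_1_c's own z axis and vertical below 0.12 rad) or (distance between knob_1_c and pocket_2 below 0.0055 m and angle between knob_1_c's own z axis and vertical below 0.12 rad) or (distance between knob_1_c and pocket_3 below 0.0055 m and angle between knob_1_c's own z axis and vertical below 0.12 rad) or (distance between knob_1_c and pocket_4 below 0.0055 m and angle between knob_1_c's own z axis and vertical below 0.12 rad) or (x of knob_1_c in the frame of scoop_mid between -0.095 and 0.095 m and y of knob_1_c in the frame of scoop_mid between -0.02 and 0.02 m and z of knob_1_c in the frame of scoop_mid between -0.015 and 0.012 m)) and ((distance between knob_2_c and pocket_0 below 0.0055 m and angle between knob_2_c's own z axis and vertical below 0.12 rad) or (distance between knob_2_c and pocket_1 below 0.0055 m and angle between knob_2_c's own z axis and vertical below 0.12 rad) or (distance between knob_2_c and pocket_2 below 0.0055 m and angle between knob_2_c's own z axis and vertical below 0.12 rad) or (distance between knob_2_c and pocket_3 below 0.0055 m and angle between knob_2_c's own z axis and vertical below 0.12 rad) or (distance between knob_2_c and pocket_4 below 0.0055 m and angle between knob_2_c's own z axis and vertical below 0.12 rad) or (x of knob_2_c in the frame of scoop_mid between -0.095 and 0.095 m and y of knob_2_c in the frame of scoop_mid between -0.02 and 0.02 m and z of knob_2_c in the frame of scoop_mid between -0.015 and 0.012 m)) and ((distance between knob_3_c and pocket_0 below 0.0055 m and angle between knob_3_c's own z axis and vertical below 0.12 rad) or (distance between knob_3_c and pocket_1 below 0.0055 m and angle between knob_3_c's own z axis and vertical below 0.12 rad) or (distance between knob_3_c and pocket_2 below 0.0055 m and angle between knob_3_c's own z axis and vertical below 0.12 rad) or (distance between knob_3_c and pocket_3 below 0.0055 m and angle between knob_3_c's own z axis and vertical below 0.12 rad) or (distance between knob_3_c and pocket_4 below 0.0055 m and angle between knob_3_c's own z axis and vertical below 0.12 rad) or (x of knob_3_c in the frame of scoop_mid between -0.095 and 0.095 m and y of knob_3_c in the frame of scoop_mid between -0.02 and 0.02 m and z of knob_3_c in the frame of scoop_mid between -0.015 and 0.012 m)) and ((distance between knob_4_c and pocket_0 below 0.0055 m and angle between knob_4_c's own z axis and vertical below 0.12 rad) or (distance between knob_4_c and pocket_1 below 0.0055 m and angle between knob_4_c's own z axis and vertical below 0.12 rad) or (distance between knob_4_c and pocket_2 below 0.0055 m and angle between knob_4_c's own z axis and vertical below 0.12 rad) or (distance between knob_4_c and pocket_3 below 0.0055 m and angle between knob_4_c's own z axis and vertical below 0.12 rad) or (distance between knob_4_c and pocket_4 below 0.0055 m and angle between knob_4_c's own z axis and vertical below 0.12 rad) or (x of knob_4_c in the frame of scoop_mid between -0.095 and 0.095 m and y of knob_4_c in the frame of scoop_mid between -0.02 and 0.02 m and z of knob_4_c in the frame of scoop_mid between -0.015 and 0.012 m)) and angle between scoop_mid's own z axis and vertical below 0.06 rad and height (world z) of scoop_mid between 0.012 and 0.0235 m and horizontal distance between scoop_mid and tray_floor above 0.066 m); the robot touches nothing.
It fails at once if the scoop is tipped steeper than 45 degrees (angle between scoop_mid's own z axis and vertical above 0.8 rad).
It fails at once if a capacitor or the heat sink is pushed more than 40 mm away (distance of any of cap_a_c, cap_b_c, heat_sink_c from where it was at the start of the episode above 0.04 m).
Of knob_0, knob_1, knob_2, knob_3, knob_4 only 4 to 5 are there at a start; the rules pass over those that are not, and their reading is None.
Of loaded_0, loaded_1, loaded_2, loaded_3, loaded_4 only 1 to 2 are there at a start; the rules pass over those that are not, and their reading is None.
At some moment in a run one of scoop, tray may be knocked a few centimetres aside while the robot is not near it.
It also fails if it takes over 208 s, if anything falls off the work surface, if the arm or the gripper's body presses on something with over 40 N, if the wrist force passes 120 N, or if a joint passes its speed limit or range.

ROBOT

A 7-joint arm with a two-finger parallel gripper is mounted at the origin on a cart in front of the work surface, level with it; the furniture and walls round the work are solid. World frame = base frame: x ahead of the robot, y to its left, z up, the work surface at z = 0. Lengths are in m, angles in rad, forces in N, time in s.
With the tool pointing down it reaches from about 0.4 to 0.9 m from the base axis. Payload 5.6 kg.
Tool frame: the origin (TCP) lies midway between the tips of the shut fingers; the grasp point (between the pads) lies 19 mm behind it; z points along the fingers, y is the line along which they close (so a half turn about z gives the same grasp; the last joint's range is limited). The gripper opens to 92 mm and grips with 3 to 60 N. Pads are 20 mm wide; open, the fingers measure 128 mm over their backs; the gripper's body (75 mm by 189 mm) begins 69 mm behind the grasp point.
Start: joints at [-1.301, 0.468, -0.012, 1.603, 0.006, 1.071, -0.056], TCP at [0.2, 0.618, 0.189] pointing down, gripper open.
Joint ranges: [-2.53, 2.53], [-0.31, 2.02], [-1.57, 1.55], [0.28, 2.44], [-1.29, 4.43], [0.15, 1.84], [-2.92, 2.92]. Speed limits (rad/s): [2.57, 2.57, 3.14, 3.14, 3.14, 3.14, 3.14].

INTERFACE

Orientations are given as a 3x3 rotation matrix whose columns are the frame's x, y, z axes.
In Python, from station import env, effector, solver, viewer, workorder, search_frame, tip_of gives the robot as it stands. Calls block until the motion is done:
- env.reach(position, orientation): joint-space move of the TCP to a pose.
- env.movel(position, frame=None, rate=0.15): straight line of the TCP; frame=None keeps the orientation; rate is the mean speed in m/s.
- env.goto_joints(angles): joint-space move.
- effector.release() and effector.grasp(squeeze=None): open the fingers fully, or close them until they stop; squeeze is the grip in N (None keeps the last).
- env.pause(seconds).
- solver.inverse_kinematics(position, orientation): joint angles nearest the present ones, or None.
- env.sense(): the state.
- viewer.read_camera(name): name is "side" or "top" or "wrist"; returns (picture, depth): 480x640x3 uint8, red, green, blue; 480x640 float32, m along the optical axis (not along the pixel's ray), 0 where there is no reading.
- viewer.camera_info(name): a dict with "intrinsics" (3x3 intrinsics, pixels), "eye" and "rotation" of the camera in the world; the wrist camera has in their place "T_tool_cam" (4x4, takes a point from camera to tool coordinates, whose origin is the TCP and whose axes are the flange's). Camera axes: x right, y up, looking along -z (the intrinsics and any distortion apply to the point x, -y, -z); pixel columns grow to the right and rows downward; lengths in m; the calibration is good to about 2 mm. A picture is of the moment at which its call begins: read the wrist's pose just before it. camera_info takes no time and is no camera call.
A pose or a line that the arm cannot do raises env.PlanningError and nothing moves.
- workorder.finish_job(): hands the job in; it is judged then, once.
Trained networks look in the newest picture that a camera, given by its name, has taken for a name from the list of things; names that differ only in an ending like _2 or _b are one class to them, and where a whole thing is asked for, a point or a joint stands for the part that bears it (a point fixed in the world has none). Each returns a list of dicts, best first, with "score" (0 to 1); they miss things now and then, are a little off and sometimes report something else, mostly with a low value. They report only what shows in the picture. A call takes as long as a camera call.
- search_frame(camera, name): "at" ([x, y, z] in m, in world coordinates, good to about 4 mm: the middle of the surface that is visible of it).
- tip_of(camera, name): "at" ([x, y, z] in m, in world coordinates, good to about 4 mm: a listed point, or the origin of a listed thing).
The state is a dict: "t": time; "joint_positions": joint angles; "joint_velocities": joint speeds; "tau": joint torques, N m; "ee_pos": TCP position; "tcp_rot": TCP orientation; "wrist_force": force on the tool from outside, world axes, zero at the start; "moment": the same for the moment, N m; "gripper_width": finger opening in m; "grasp_force": force on a finger pad.
Only numpy, scipy, OpenCV 4.12 (cv2) and the standard library are available. Lean on these libraries where they do the work, as an engineer would, in place of code of your own. Each camera call takes 0.05 s, during which the arm holds its last target. There are 200 camera calls.

## Working session

There is one attempt and no reset: what is moved stays moved. The work goes in short steps, each a Python script; the robot and the scene stay as the last script left them, time stands still between calls to the robot, and variables do not carry over. Pictures are saved under pics/ and viewed, at most 14 in all, crops included, and the job is handed in when it is done.

```bash
ls; mkdir -p pics; cat > h.py <<'E'
from station import env, effector, solver, viewer, workorder, search_frame, tip_of
import numpy as np, cv2
def snap(c,fn=None):
    p,d=viewer.read_camera(c)
    if fn: cv2.imwrite('pics/'+fn,p[:,:,::-1])
    return p,d
def down(yaw):  # tool z down, tool y (closing) along direction yaw
    y=np.array([np.cos(yaw),np.sin(yaw),0]);z=np.array([0,0,-1.]);return np.c_[np.cross(y,z),y,z]
E
cat > s1.py <<'E'
from h import *
np.set_printoptions(precision=4,suppress=True)
for c in ['top','side']:
    snap(c,c+'1.png'); print(c)
    for n in ['scoop_mid','scoop_lip','tray_floor','nest','keeper_tab','pocket_0','pocket_4','knob_0_c','cap_a_c','heat_sink_c']:
        print(n,[(np.round(r['at'],4).tolist(),round(r['score'],2)) for r in tip_of(c,n)][:7])
s=env.sense();print(s['t'],s['ee_pos'],s['gripper_width'])
print({k:np.round(v,3).tolist() for k,v in viewer.camera_info('top').items()})
E
python3 s1.py
```

```text
pics
top
scoop_mid [([0.5057, 0.0128, 0.019], 0.94), ([0.6872, -0.0294, 0.0376], 0.75), ([0.6331, -0.0231, 0.0178], 0.38)]
scoop_lip [([0.488, -0.0777, 0.0057], 0.97)]
tray_floor [([0.5012, 0.3239, 0.0042], 0.85), ([0.6114, -0.0997, 0.0207], 0.72), ([0.6289, 0.1129, 0.0181], 0.39)]
nest [([0.6365, 0.0702, -0.0013], 0.72), ([0.6796, 0.3099, 0.0142], 0.54), ([0.503, 0.3264, 0.0053], 0.16)]
keeper_tab [([0.6858, -0.0266, 0.0391], 0.74), ([0.6363, 0.0721, -0.0001], 0.3), ([0.5033, 0.0129, 0.0207], 0.16)]
pocket_0 [([0.6273, 0.1149, 0.0179], 0.96), ([0.6339, 0.0233, 0.0185], 0.92), ([0.6306, 0.0645, 0.0224], 0.83), ([0.6296, 0.1631, 0.0188], 0.81), ([0.6337, -0.0242, 0.0188], 0.71)]
pocket_4 [([0.6273, 0.1149, 0.0179], 0.96), ([0.6339, 0.0233, 0.0185], 0.92), ([0.6306, 0.0645, 0.0224], 0.83), ([0.6296, 0.1631, 0.0188], 0.81), ([0.6337, -0.0242, 0.0188], 0.71)]
knob_0_c [([0.6856, -0.0276, 0.0364], 0.66)]
cap_a_c []
heat_sink_c [([0.6193, 0.2696, 0.0105], 0.66)]
side
scoop_mid [([0.5052, 0.0162, 0.0175], 0.74), ([0.6786, 0.3115, 0.019], 0.65)]
scoop_lip [([0.4901, -0.083, 0.001], 0.85)]
tr
[... 229 characters left out ...]
176], 0.66), ([0.6276, 0.1136, 0.018], 0.64), ([0.6369, -0.0225, 0.0187], 0.63), ([0.6273, 0.0215, 0.0184], 0.58)]
pocket_4 [([0.6292, 0.0669, 0.0197], 0.92), ([0.6267, 0.1592, 0.0176], 0.66), ([0.6276, 0.1136, 0.018], 0.64), ([0.6369, -0.0225, 0.0187], 0.63), ([0.6273, 0.0215, 0.0184], 0.58)]
knob_0_c []
cap_a_c [([0.617, -0.1003, 0.0201], 0.9), ([0.5178, 0.059, 0.0091], 0.33), ([0.5009, 0.3241, 0.0053], 0.31)]
heat_sink_c [([0.6199, 0.2747, 0.009], 0.76)]
1.1 [0.2    0.6185 0.1895] 0.0918634718568122
{'intrinsics': [[444.172, 0.0, 318.196], [0.0, 444.172, 237.766], [0.0, 0.0, 1.0]], 'eye': [0.458, 0.147, 0.931], 'rotation': [[0.011, 0.99, -0.14], [-1.0, 0.014, 0.019], [0.021, 0.14, 0.99]]}
```

View pics/top1.png

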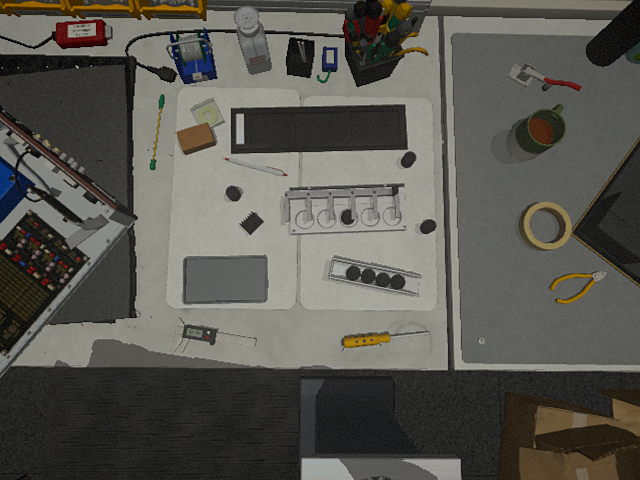

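View pics/side1.png

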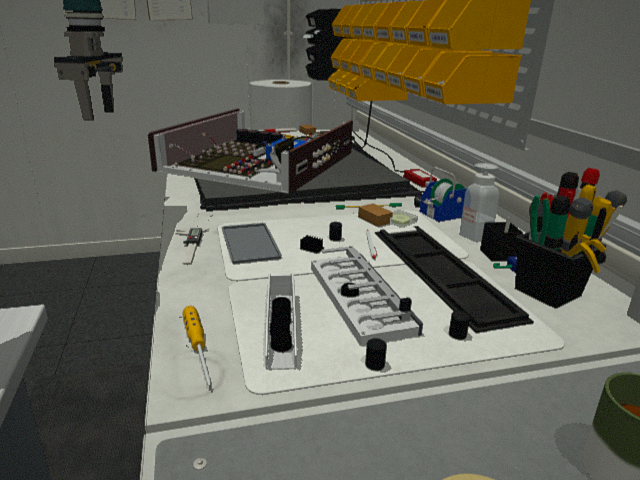

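The top view shows 4 knobs in the scoop (row ~277, cols 353–398), with its lip to the right at about (420,285). One knob is loaded in pocket 2 (348,217). The tray is at (225,280), and the tab is near (398,188). In the side view the tab is at (405,304) and the capacitors and distractor cylinders stand clear. I'll open the keeper first.

```bash
cat >> h.py <<'E'
np.set_printoptions(precision=4,suppress=True)
HOV=0.2
def best(pos,yaw):
    q0=np.array(env.sense()['joint_positions']);c=[]
    for a in (yaw,yaw+np.pi):
        q=solver.inverse_kinematics(pos,down(a))
        if q is not None: c.append((np.abs(np.array(q)-q0).max(),a))
    if not c: raise RuntimeError(f'no ik {pos}')
    return down(min(c)[1])
def above(xy,yaw,z=HOV):
    p=np.array(env.sense()['ee_pos'])
    if p[2]<z-.03: env.movel([p[0],p[1],z],rate=.25)
    R=best([*xy,z],yaw); env.reach([*xy,z],R); return R
def wf(): return np.array(env.sense()['wrist_force'])
NP=np.array([[.6353,-.0234],[.6306,.0224],[.6299,.0658],[.6275,.1143],[.628,.1612]])
v=(NP[4]-NP[0])+.5*(NP[3]-NP[1]); NYAW=np.arctan2(-v[0],v[1]); NX=np.array([np.cos(NYAW),np.sin(NYAW)]); NY=np.array([-np.sin(NYAW),np.cos(NYAW)])
NC=NP.mean(0); POC=[NC+NY*.046*(i-2) for i in range(5)]
def slide(sign,tab):
    above(tab,NYAW+np.pi/2,.12); effector.release()
    env.movel([*tab,.041],rate=.1); effector.grasp(15); f0=wf()
    p=np.array(env.sense()['ee_pos']);print('gripped',p,env.sense()['gripper_width'],f0)
    for i in range(1,12):
        env.movel([*(p[:2]+sign*NY*.002*i),p[2]],rate=.03)
        f=wf()-f0;print(i,f)
        if abs(f[:2]@NY)>9: break
    print(env.sense()['ee_pos']); effector.release()
    q=env.sense()['ee_pos'];env.movel([q[0],q[1],.16],rate=.2)
E
cat > s2.py <<'E'
from h import *
print(NYAW,NC); slide(-1,np.array([.6865,-.0265])); print(env.sense()['t'])
snap('wrist','w2.png')
E
python3 s2.py
```

```text
0.03836762937566746 [0.6303 0.0681]
gripped [ 0.6865 -0.0265  0.041 ] 0.00014557546111561282 [0.034  0.6423 0.056 ]
1 [-0.0221  0.3723 -0.0391]
2 [-0.4232 -0.5334  0.4259]
3 [ 0.4567 -0.5006  0.1466]
4 [-0.0988 -0.3177 -0.2416]
5 [-0.1472 -1.7405  0.4057]
6 [-0.2495 -0.1407  0.5706]
7 [-0.027   0.5335  1.0094]
8 [-0.5595 -0.6982  0.1702]
9 [ 0.1184 -1.1241 -0.1444]
10 [ 0.11   -0.5929  0.2978]
11 [-0.4783 -0.1526 -0.11  ]
[ 0.6874 -0.0487  0.041 ]
11.3167
```

View pics/w2.png

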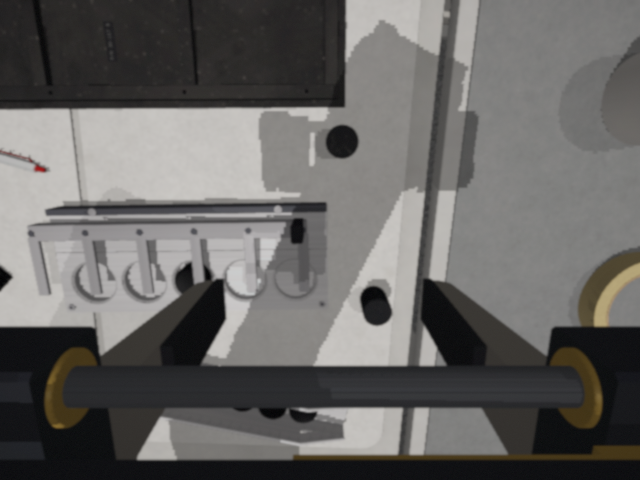

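The fingers closed on nothing. The tab shows at wrist pixel (297,230), directly behind pocket 0, so I'll measure it by deprojecting depth.

```bash
cat >> h.py <<'E'
def cloud(c):
    s=env.sense(); p,d=viewer.read_camera(c); i=viewer.camera_info(c); K=np.array(i['intrinsics'])
    v,u=np.mgrid[:480,:640]; P=np.stack([(u-K[0,2])/K[0,0]*d,-(v-K[1,2])/K[1,1]*d,-d],-1)
    if c=='wrist':
        T=np.array(i['T_tool_cam']);P=P@T[:3,:3].T+T[:3,3];P=P@np.array(s['tcp_rot']).T+np.array(s['ee_pos'])
    else: P=P@np.array(i['rotation']).T+np.array(i['eye'])
    P[d==0]=np.nan
    return p,P
E
cat > s3.py <<'E'
from h import *
print(viewer.camera_info('wrist').keys())
p,P=cloud('wrist')
for v in range(216,250,4): print(v,P[v,297],p[v,297])
for n,(v,u) in {'pock0':(278,280),'pk4rim':(310,72)}.items(): print(n,P[v,u])
m=(p.max(2)<60)&(abs(P[...,0]-.685)<.04)&(abs(P[...,1]+.03)<.04)&(P[...,2]>.036)
print(m.sum(),P[m].min(0),P[m].max(0),np.median(P[m],0))
print([ (r['at'],r['score']) for r in tip_of('wrist','keeper_tab')])
print([ (r['at'],r['score']) for r in tip_of('wrist','pocket_0')])
p,P=cloud('top')
m=(abs(P[...,0]-.685)<.04)&(abs(P[...,1]+.03)<.05)&(P[...,2]>.036)
print('top',m.sum(),P[m].min(0),P[m].max(0),np.median(P[m],0))
E
python3 s3.py
```

```text
dict_keys(['intrinsics', 'T_tool_cam'])
216 [ 0.6945 -0.0249  0.0186] [99 98 98]
220 [ 0.6939 -0.0259  0.034 ] [11 12 15]
224 [ 0.6933 -0.0268  0.0478] [13 13 14]
228 [ 0.6912 -0.0272  0.0534] [14 13 17]
232 [ 0.6877 -0.0272  0.052 ] [17 16 19]
236 [ 0.6845 -0.0273  0.052 ] [15 14 16]
240 [ 0.6811 -0.0273  0.0517] [16 15 17]
244 [ 0.6693 -0.0254  0.0184] [87 86 87]
248 [ 0.6656 -0.0255  0.0186] [97 95 95]
pock0 [ 0.6335 -0.0097  0.0092]
pk4rim [0.5979 0.1822 0.0185]
41440 [ 0.6726 -0.07    0.0361] [0.7165 0.01   0.3094] [ 0.7084 -0.0109  0.2889]
[]
[([0.6379, -0.0241, 0.0175], 0.94), ([0.6257, 0.1614, 0.0126], 0.8), ([0.627, 0.1176, 0.0176], 0.68), ([0.633, 0.0682, 0.0184], 0.63)]
top 7836 [ 0.645  -0.08    0.0369] [0.725  0.02   0.5809] [ 0.6781 -0.0157  0.5513]
```

```bash
cat > s4.py <<'E'
from h import *
q=env.sense()['ee_pos'];print(q)
def prof(tag):
    s=env.sense(); p,P=cloud('wrist'); cv2.imwrite(f'pics/{tag}.png',p[:,:,::-1])
    L=(P-np.array(s['ee_pos']))@np.array(s['tcp_rot'])
    for z in np.arange(-.06,.012,.006):
        m=(abs(L[...,2]-z)<.003)&(abs(L[...,1])<.09)
        if m.any(): 
            y=L[m][:,1]; print(round(z,3),m.sum(),'inner',y[y>0].min() if (y>0).any() else None,y[y<0].max() if (y<0).any() else None,'outer',y.min(),y.max(),'x',L[m][:,0].min(),L[m][:,0].max())
prof('w4open'); effector.grasp(15); print(env.sense()['gripper_width']); prof('w4shut'); effector.release()
E
python3 s4.py
```

```text
[ 0.6867 -0.0484  0.1586]
-0.06 997 inner 0.045443997508106314 -0.0453373069762407 outer -0.06077418709576656 0.0611375462623527 x -0.0111844748791775 0.010026707173225954
-0.054 865 inner 0.04545305498545355 -0.04537805297286997 outer -0.06038404092876934 0.06027137685142384 x -0.010970859186388546 0.009970581819838054
-0.048 749 inner 0.04550905861273864 -0.045408365204332106 outer -0.05953631112219339 0.060026575151134375 x -0.01096061518900167 0.010023725564270095
-0.042 649 inner 0.045587254199788346 -0.04546616340930412 outer -0.05863810656479222 0.058935774718413325 x -0.011337525437215574 0.009770722561801564
-0.036 587 inner 0.04569002118705147 -0.045485451001827104 outer -0.058595866063002225 0.058780500692199776 x -0.011186359087437618 0.009865962539337896
-0.03 507 inner 0.04562841989201448 -0.04532350296198204 outer -0.05753716500938649 0.057925309309347826 x -0.011077301492400993 0.009724575372766666
-0.024 142 inner 0.045872915504676925 -0.045579616144241164 outer -0.05649815611943019 0.0554879532851425 x -0.010343203328172788 0.009668242123447395
0.0002245046686944160
[... 383 characters left out ...]
14528481185932631 0.014772886162778612 x 0.00798017865077697 0.009799797040751705
-0.042 312 inner 0.0007055409867297399 -0.0005382521441119225 outer -0.013962782263258847 0.014107220202982693 x 0.007923638708856257 0.009861396445154073
-0.036 259 inner 0.0007426917188351653 -0.0005485509032559558 outer -0.013538583618556173 0.01360012233103216 x 0.007656520259296116 0.010083142717330755
-0.03 283 inner 0.00035018334989979615 -0.00010832840375623897 outer -0.013024601691289252 0.013251338668054322 x -0.010123180784679098 0.00973380349286682
-0.024 86 inner 0.0003505641996878644 -0.00010727709062602849 outer -0.00930607541840051 0.009110238580675277 x -0.0014248349959058604 0.0096939178796942
```

View pics/w4shut.png

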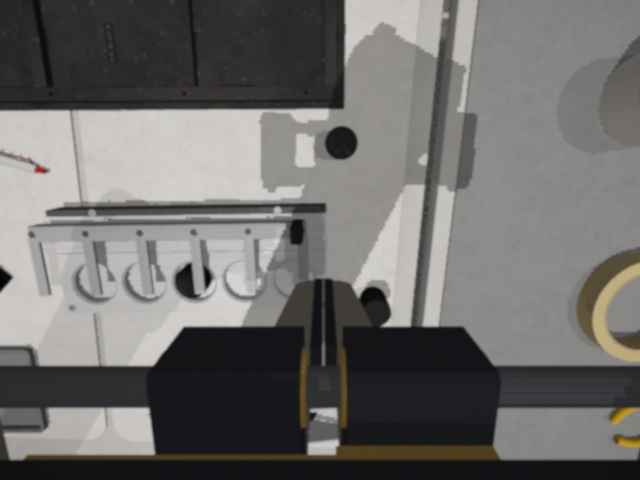

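Depth puts the real fingertips about 21 mm behind the reported TCP, which would explain the missed grip. I'll check it by touching the bench with closed fingers.

```bash
cat > s5.py <<'E'
from h import *
above([.68,-.085],NYAW+np.pi/2,.12); effector.grasp(15); env.movel([.68,-.085,.015],rate=.15); env.pause(.2); f0=wf()
z=.015
while z>-.026:
    z-=.0015; env.movel([.68,-.085,z],rate=.05); f=wf()-f0
    if f[2]>4: break
print('contact',z,f,env.sense()['ee_pos'],env.sense()['t'])
env.movel([.68,-.085,.12],rate=.2); effector.release()
E
python3 s5.py
```

```text
contact -0.025500000000000005 [-3.0006  1.374   8.0505] [ 0.6801 -0.085  -0.0242] 23.8583
```

The tips touched the bench at a commanded z of about -0.0235, so the TCP offset is 23 mm. I'll correct for it and redo the keeper opening.

```bash
sed -i 's/env.movel(\[\*tab,.041\]/env.movel([*tab,.040-D]/; s/^HOV=0.2/HOV=0.18; D=0.023/' h.py
cat > s6.py <<'E'
from h import *
slide(-1,np.array([.6875,-.027])); print(env.sense()['t'])
above([.63,.068],NYAW+np.pi/2,.25)
snap('wrist','w6.png')
E
python3 s6.py
```

```text
gripped [ 0.6875 -0.0269  0.017 ] 0.00981851040581964 [ 0.5614 -0.6875 -0.8197]
1 [-0.6142  1.8937  1.6592]
2 [-0.8085  1.7165  0.8454]
3 [0.0067 1.3153 1.0056]
4 [-0.7127  1.4073  0.1202]
5 [ 0.2965  1.0894 -0.2261]
6 [ 1.625   1.4221 -0.1742]
7 [0.1549 4.2094 0.6798]
8 [-0.082   7.2134  0.7766]
9 [-0.4251 10.0045  3.3573]
[ 0.6881 -0.0401  0.0169]
33.4333
```

View pics/w6.png

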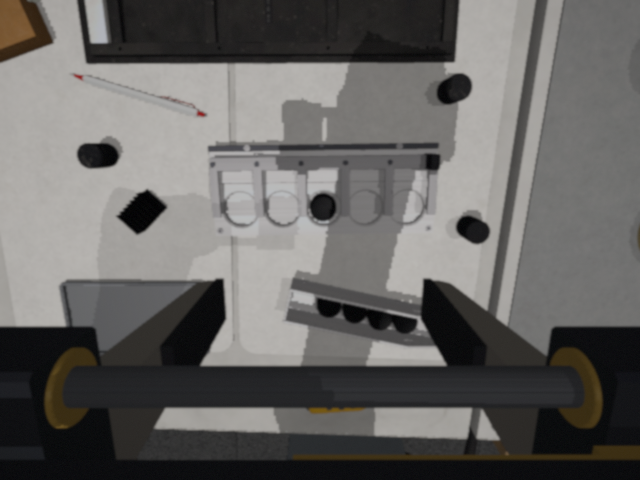

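The keeper is open: the teeth (cols 257–390) sit between the pockets (cols 240–408, row 207), and only pocket 2 is filled. Next I'll check where the arm can reach for the pour.

```bash
cat >> h.py <<'E'
def scoopR(h,th):
    x=np.array([np.cos(h)*np.cos(th),np.sin(h)*np.cos(th),-np.sin(th)]);y=np.array([-np.sin(h),np.cos(h),0]);return np.c_[x,y,np.cross(x,y)]
# tool fixed in scoop: tool y=s*scoop y, tool z tilted by g about scoop y
def toolR(Rs,s,g=0):
    c,sn=np.cos(g),np.sin(g);z=Rs@np.array([sn,0,-c]);y=s*Rs[:,1];return np.c_[np.cross(y,z),y,z]
E
cat > s7.py <<'E'
from h import *
for c in ['top','side']:
    viewer.read_camera(c)
    for n in ['scoop_mid','scoop_lip','tray_floor']: print(c,n,[(np.round(r['at'],4).tolist(),round(r['score'],2)) for r in tip_of(c,n)][:2])
p,P=cloud('top')
m=(abs(P[...,0]-.5)<.09)&(abs(P[...,1]-.32)<.13)&(P[...,2]>.0065)&(P[...,2]<.02)
r=cv2.minAreaRect(P[m][:,:2].astype(np.float32));print('tray rect',r)
m=(abs(P[...,0]-.5)<.06)&(abs(P[...,1]-.015)<.13)&(P[...,2]>.012)&(P[...,2]<.05)
r=cv2.minAreaRect(P[m][:,:2].astype(np.float32));print('scoop rect',r)
tr=np.array([.5,.325,.0025])
for hd in (-90,-60,-120,90,0,180,60,120,-100):
    h=np.deg2rad(hd);hv=np.array([np.cos(h),np.sin(h),0])
    for s in (1,-1):
        o=[]
        for g in (0,-.2,-.35):
            k=0;Q=[]
            for back in (-.02,.06):
              for td in (0,15,25,35):
                Rs=scoopR(h,np.deg2rad(td)); L=tr-hv*back+[0,0,.008+(.02 if td<10 else 0)]
                mid=L-Rs@np.array([.095,0,-.0175]); T=toolR(Rs,s,g); q=solver.inverse_kinematics(mid+T[:,2]*(.014+D),T)
                k+=q is not None; Q.append(q)
            o.append(k)
        print(hd,s,o)
E
python3 s7.py
```

```text
top scoop_mid []
top scoop_lip []
top tray_floor [([0.4873, 0.2943, 0.0065], 0.6)]
side scoop_mid [([0.5055, 0.0142, 0.0177], 0.55), ([0.6331, 0.0656, 0.0172], 0.39)]
side scoop_lip [([0.5063, 0.0158, 0.0168], 0.25)]
side tray_floor [([0.4813, 0.2923, 0.0045], 0.66)]
tray rect ((0.4850732088088989, 0.2889978885650635), (0.09723453223705292, 0.1728409081697464), 2.22294282913208)
scoop rect ((0.0, 0.0), (0.0, 0.0), 0.0)
-90 1 [8, 8, 8]
-90 -1 [8, 8, 8]
-60 1 [8, 8, 8]
-60 -1 [8, 8, 8]
-120 1 [8, 8, 8]
-120 -1 [8, 8, 8]
90 1 [8, 8, 8]
90 -1 [8, 8, 8]
0 1 [8, 8, 8]
0 -1 [8, 8, 8]
180 1 [8, 8, 8]
180 -1 [8, 8, 8]
60 1 [8, 8, 8]
60 -1 [8, 8, 8]
120 1 [8, 8, 8]
120 -1 [8, 8, 8]
-100 1 [8, 8, 8]
-100 -1 [8, 8, 8]
```

The tray has been knocked to about (0.485, 0.291). I'll pick up the scoop, carry it level to behind the tray with the lip towards -y, and tilt in small steps.

```bash
cat >> h.py <<'E'
GZ=.014+D  # mid -> reported TCP along tool z
def scoop_to(L,h,th,s,rate=.1):
    Rs=scoopR(h,th); T=toolR(Rs,s); mid=np.array(L)-Rs@np.array([.095,0,-.0175])
    env.movel((mid+T[:,2]*GZ).tolist(),T,rate=rate)
def hv(h): return np.array([np.cos(h),np.sin(h)])
def fz(n=6):
    a=[]
    for _ in range(n): a.append(wf()[2]); env.pause(.03)
    return np.mean(a)
E
cat > s8.py <<'E'
from h import *
h=np.deg2rad(-100); mid=np.array([.5055,.0143])
R=above(mid,h+np.pi/2,.14)
s=1 if R[:,1]@np.r_[-np.sin(h),np.cos(h),0]>0 else -1
effector.release(); env.movel([*mid,.02+.014-.028-D],rate=.12)
effector.grasp(45); print('w',env.sense()['gripper_width'],s); f0=fz()
mid=np.array(env.sense()['ee_pos'])[:2]
lip0=np.r_[mid+hv(h)*.095,.1]
scoop_to(lip0,h,0,s,.12); print('weight',f0-fz())
h2=np.deg2rad(-90+2); c=np.array([.485,.291])
L=np.r_[c-hv(h2)*(-.02),.07]; scoop_to(L,h2,0,s,.25)
print(env.sense()['t'],env.sense()['gripper_width'])
open('s.txt','w').write(str(s))
snap('side','side8.png'); snap('top','top8.png')
a=cv2.imread('pics/side8.png')[120:360,140:460];b=cv2.imread('pics/top8.png')[150:390,90:410]
cv2.imwrite('pics/c8.png',cv2.resize(np.hstack([a,b]),(800,300)))
for n in ['scoop_mid','tray_floor']: print(n,[(np.round(r['at'],4).tolist(),round(r['score'],2)) for r in tip_of('side',n)][:2])
E
python3 s8.py
```

```text
w 0.04058733032604546 1
weight 3.8400179099060505
41.6333 0.040593140855809604
scoop_mid []
tray_floor [([0.4785, 0.2931, 0.0066], 0.61)]
```

View pics/c8.png

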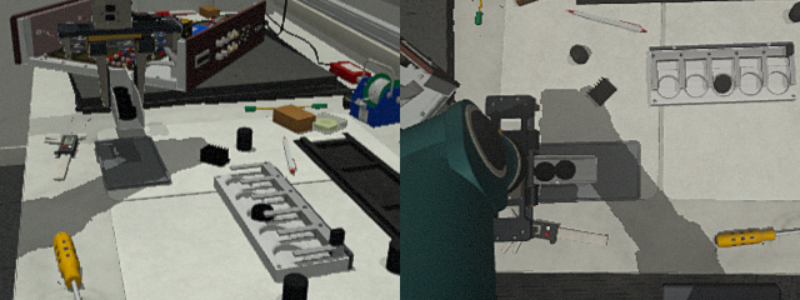

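The scoop is gripped level with knobs inside, and its lip is over the tray (crop ~(595,170) in the top view, which is clear of the arm). I'll tilt now and watch depth ahead of the lip.

```bash
cat > s9.py <<'E'
from h import *
s=int(open('s.txt').read()); h=np.deg2rad(-88); c=np.array([.485,.291])
def out(b,fn=None):
    p,P=cloud('top')
    if fn: cv2.imwrite('pics/'+fn,p[150:390,90:410,::-1])
    lip=c-hv(h)*b; rel=P[...,:2]-lip; a=rel@hv(h); l=rel@np.array([-np.sin(h),np.cos(h)])
    m=(a>.004)&(a<.12)&(abs(l)<.045)&(P[...,2]>.013)&(P[...,2]<.04)
    return m.sum(),(a[m].max() if m.any() else 0)
b=-.02; L=lambda z=.012:np.r_[c-hv(h)*b,z]
w0=fz()
scoop_to(L(.05),h,np.deg2rad(14),s,.08); scoop_to(L(),h,np.deg2rad(14),s,.08)
th=14
while th<36:
    th+=1; scoop_to(L(),h,np.deg2rad(th),s,.03); env.pause(.15); n,a=out(b); print(th,n,round(float(a),3))
    if n>60: break
env.pause(.4); print('hold',out(b,'p9.png'),fz()-w0,env.sense()['t'])
open('th.txt','w').write(f'{th} {b}')
E
python3 s9.py; python3 -c "
import cv2;cv2.imwrite('pics/p9b.png',cv2.resize(cv2.imread('pics/p9.png'),(640,480)))"
```

```text
15 3 0.008
16 0 0.0
17 0 0.0
18 0 0.0
19 0 0.0
20 0 0.0
21 0 0.0
22 0 0.0
23 0 0.0
24 0 0.0
25 0 0.0
26 0 0.0
27 0 0.0
28 0 0.0
29 0 0.0
30 0 0.0
31 0 0.0
32 0 0.0
33 0 0.0
34 0 0.0
35 0 0.0
36 0 0.0
hold (np.int64(0), 0) 1.2379910153431775 53.6417
```

View pics/p9b.png

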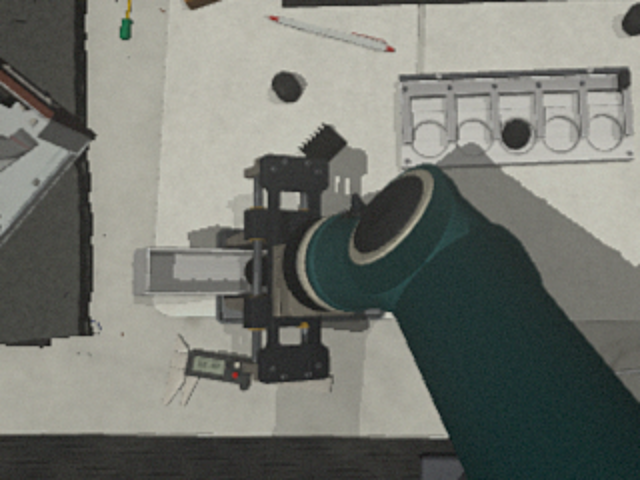

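The arm now blocks the top view and the scoop's rear is empty, so the knobs have slid. I'll check the side camera.

```bash
cat > s10.py <<'E'
from h import *
print(env.sense()['gripper_width'])
p,_=snap('side'); cv2.imwrite('pics/s10.png',cv2.resize(p[130:330,150:410,::-1],(780,600),interpolation=cv2.INTER_CUBIC))
E
python3 s10.py
```

```text
0.041010120813174136
```

View pics/s10.png

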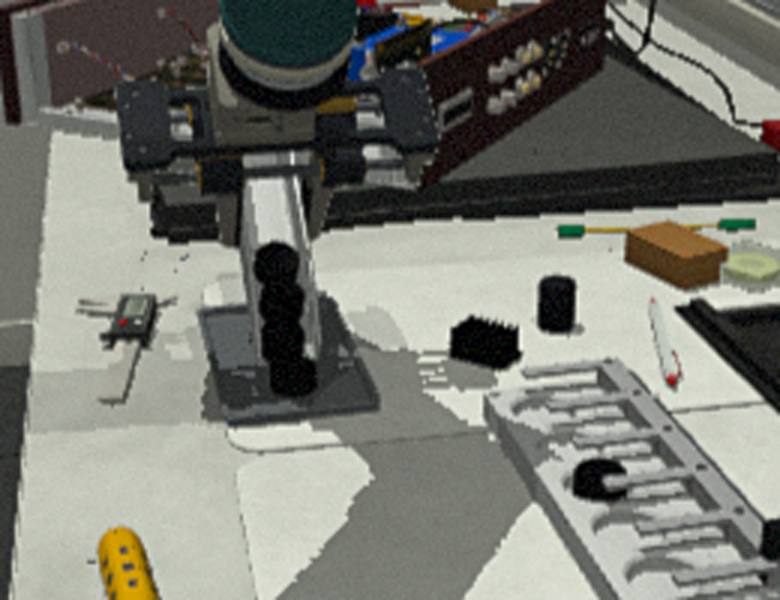

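The side view shows the four knobs in a file. The first is on the tray floor at (293,375), with the rest behind it on the chute. I'll hold the tilt and retreat slowly so they come out.

```bash
cat > s11.py <<'E'
from h import *
s=int(open('s.txt').read()); h=np.deg2rad(-88); c=np.array([.485,.291])
a=fz()
for b in (0,.02,.04,.055,.068):
    scoop_to(np.r_[c-hv(h)*b,.012],h,np.deg2rad(35),s,.04); env.pause(.15); print(b,fz(4)-a)
env.pause(.3)
p,_=snap('side'); cv2.imwrite('pics/s11.png',cv2.resize(p[130:330,150:410,::-1],(780,600),interpolation=cv2.INTER_CUBIC))
print(env.sense()['t'])
E
python3 s11.py
```

```text
0 0.6919339362475068
0.02 0.6965238908936011
0.04 1.3583799220561588
0.055 1.0248247913914939
0.068 1.397475588578778
58.625
```

View pics/s11.png

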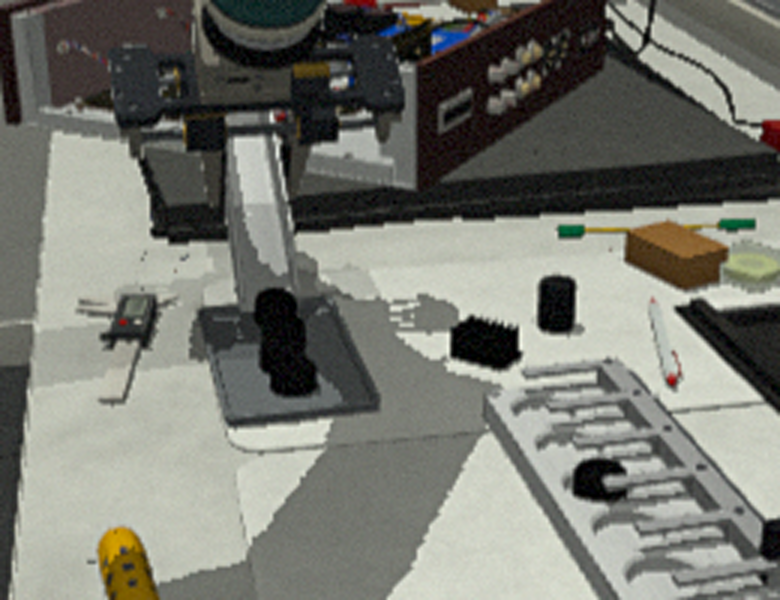

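Nearly out: three or four knobs are in the tray file (275–295, 300–380), and the last is at the lip. I'll retreat a bit more, lift, level the scoop, and set it back where it stood.

```bash
cat > s12.py <<'E'
from h import *
s=int(open('s.txt').read()); h=np.deg2rad(-88); c=np.array([.485,.291]); t35=np.deg2rad(35)
scoop_to(np.r_[c-hv(h)*.077,.0135],h,t35,s,.04)
scoop_to(np.r_[c-hv(h)*.11,.035],h,t35,s,.06)
scoop_to(np.r_[c-hv(h)*.11,.10],h,np.deg2rad(5),s,.12)
print('w',fz(),env.sense()['gripper_width'])
p,_=snap('side'); cv2.imwrite('pics/s12.png',cv2.resize(p[130:330,150:410,::-1],(780,600),interpolation=cv2.INTER_CUBIC))
h1=np.deg2rad(-100); lip=np.r_[np.array([.5055,.0143])+hv(h1)*.095]
scoop_to(np.r_[lip,.10],h1,0,s,.3)
f0=fz(3)
z=.008; scoop_to(np.r_[lip,z],h1,0,s,.12); 
while z>-.002:
    z-=.001; scoop_to(np.r_[lip,z],h1,0,s,.03); f=fz(2)-f0
    if f>2.5: break
print('down',z,f)
effector.release(); q=env.sense()['ee_pos']; env.movel([q[0],q[1],.16],rate=.2)
above([.485,.291],0,.2)
p,P=cloud('wrist'); cv2.imwrite('pics/w12.png',p[:,:,::-1])
print(env.sense()['t'])
E
python3 s12.py
```

```text
w -1.4066292736638353 0.04111105197109325
down 0.002 6.742347632995428
69.1417
```

View pics/w12.png

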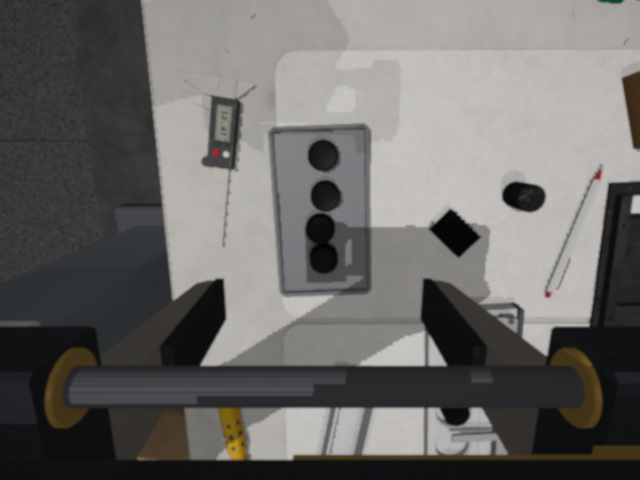

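All four knobs lie flat in the tray in a column (col ~322; rows 155, 195, 228, 258), and the scoop has been set down. I'll pick the first one and place it in pocket 4.

```bash
cat >> h.py <<'E'
TC=np.array([.485,.291])
def knobs(k):
    p,P=cloud('wrist')
    m=(np.abs(P[...,:2]-TC)<[.045,.085]).all(-1)&(P[...,2]>.0155)&(P[...,2]<.03)&(p.max(2)<50)
    X=P[m][:,:2].astype(np.float32)
    _,_,C=cv2.kmeans(X,k,None,(3,50,1e-5),8,cv2.KMEANS_PP_CENTERS)
    print('n',m.sum(),'z',np.median(P[m][:,2])); return C[np.argsort(-C[:,1])].astype(float)
def pick_place(k,i):
    above(TC,NYAW,.2); C=knobs(k); print(C.tolist()); c=C[0]
    effector.release(); R=best([*c,.06],NYAW); env.reach([*c,.06],R); env.movel([*c,.013-D],rate=.1); effector.grasp(20); env.pause(.1)
    q=env.sense()['ee_pos']; print('w',env.sense()['gripper_width']); env.movel([q[0],q[1],.08],rate=.2)
    t=POC[i]; env.movel([*t,.08],rate=.3); env.movel([*t,.036-D],rate=.1); env.pause(.15); print('w',env.sense()['gripper_width'])
    effector.release(); env.pause(.1); env.movel([*t,.10],rate=.25)
E
cat > s13.py <<'E'
from h import *
pick_place(4,4); print(env.sense()['t'])
above(POC[2],NYAW,.2); 
p,_=snap('wrist','w13.png')
print([(np.round(r['at'],4).tolist(),round(r['score'],2)) for r in tip_of('wrist','pocket_0')])
E
python3 s13.py
```

```text
n 2642 z 0.01959559009080203
[[0.4848354458808899, 0.34975770115852356], [0.4870688021183014, 0.31148818135261536], [0.4820387065410614, 0.2784998118877411], [0.4852348864078522, 0.24741414189338684]]
w 0.026944665175520906
w 0.02679395708313745
76.425
[([0.63, 0.0673, 0.0203], 0.87), ([0.6244, 0.1181, 0.0141], 0.79), ([0.634, 0.0233, 0.0183], 0.66), ([0.6377, -0.023, 0.0172], 0.6), ([0.6247, 0.1597, 0.0151], 0.6)]
```

View pics/w13.png

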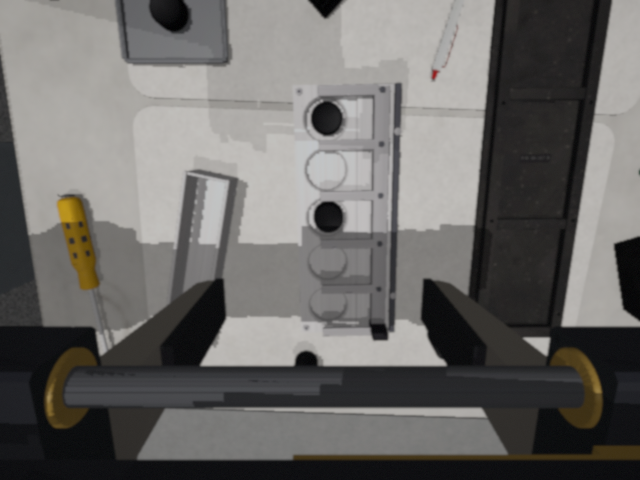

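The knob sits in pocket 4 at (327,118), the pocket 2 knob is at (328,216), and the keeper is open. I'll place the remaining three.

```bash
cat > s14.py <<'E'
from h import *
for k,i in ((3,3),(2,1),(1,0)):
    pick_place(k,i); print(env.sense()['t'])
above(POC[2],NYAW,.2)
p,P=cloud('wrist'); cv2.imwrite('pics/w14.png',p[:,:,::-1])
for i in range(5):
    m=(np.linalg.norm(P[...,:2]-POC[i],axis=-1)<.021)&(P[...,2]>.021)&(p.max(2)<55)
    X=P[m]; 
    if len(X)>10: print(i,m.sum(),np.median(X,0),X[:,2].std(),np.ptp(X[:,:2],axis=0),POC[i])
E
python3 s14.py
```

```text
n 1948 z 0.01955609617511929
[[0.4871416389942169, 0.3114645481109619], [0.48192885518074036, 0.27850988507270813], [0.48539242148399353, 0.24745996296405792]]
w 0.0269615193164311
w 0.026809879065136315
85.5833
n 1293 z 0.019550800483259995
[[0.4819706678390503, 0.2784188687801361], [0.48522284626960754, 0.24746643006801605]]
w 0.026882446278459468
w 0.027150777880945276
94.225
n 629 z 0.019540282334472026
[[0.48521339893341064, 0.247436061501503]]
w 0.02666762176205977
w 0.026679137107710502
103.2167
0 589 [ 0.6334 -0.0232  0.0257] 0.0010435410105602057 [0.027  0.0277] [ 0.6338 -0.0239]
1 627 [0.6306 0.0234 0.0257] 0.0010041548753731823 [0.0262 0.0288] [0.632  0.0221]
2 744 [0.6321 0.0717 0.0258] 0.10083182394790205 [0.0262 0.0325] [0.6303 0.0681]
3 2617 [0.6311 0.0962 0.326 ] 0.132318115490304 [0.0255 0.0341] [0.6285 0.114 ]
4 754 [0.6274 0.1603 0.0256] 0.0007856879411667596 [0.0264 0.0278] [0.6267 0.16  ]
```

View pics/w14.png

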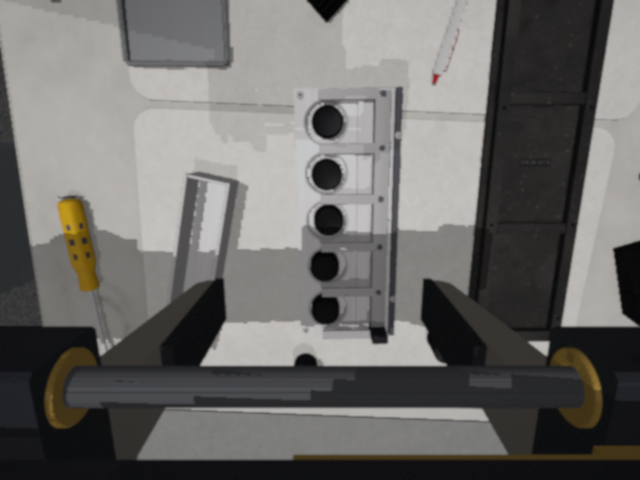

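All five pockets hold flat knobs: tops at 25.7 mm, file at cols ~327, rows 121–308. I'll push the keeper home and check.

```bash
cat > s15.py <<'E'
from h import *
slide(1,np.array([.688,-.0395])); above(POC[2],NYAW,.2)
p,P=cloud('wrist'); cv2.imwrite('pics/w15.png',p[:,:,::-1])
m=(abs(P[...,0]-.688)<.012)&(abs(P[...,1]+.03)<.035)&(P[...,2]>.046)&(P[...,2]<.06)
print('tab',np.median(P[m],0))
p,P=cloud('top');m=(abs(P[...,0]-.485)<.09)&(abs(P[...,1]-.29)<.13)&(P[...,2]>.0065)&(P[...,2]<.02)
print(cv2.minAreaRect(P[m][:,:2].astype(np.float32)),[r['at'] for r in tip_of('top','scoop_mid')][:1],env.sense()['t'])
E
python3 s15.py
```

```text
gripped [ 0.688  -0.0396  0.017 ] 0.00977737035063302 [-0.1728  0.2239 -0.2415]
1 [ 0.7905 -0.274   0.0291]
2 [-0.1372 -0.5383  0.4157]
3 [-0.2982 -0.9303  0.027 ]
4 [-0.52   -0.9773  0.4685]
5 [-1.6599 -0.4343  1.3851]
6 [-2.4799 -1.4458  1.2913]
7 [-1.9428 -0.4734  1.6838]
8 [-1.1364 -5.1767  0.5898]
9 [-1.8113 -6.8394 -0.2379]
10 [  0.4621 -10.9304  -2.012 ]
[ 0.6873 -0.0252  0.017 ]
tab [ 0.6861 -0.0238  0.0514]
((0.46542292833328247, 0.30114030838012695), (0.1359725296497345, 0.19819551706314087), 1.1932629346847534) [[0.5019, 0.0124, 0.021]] 114.1917
```

View pics/w15.png

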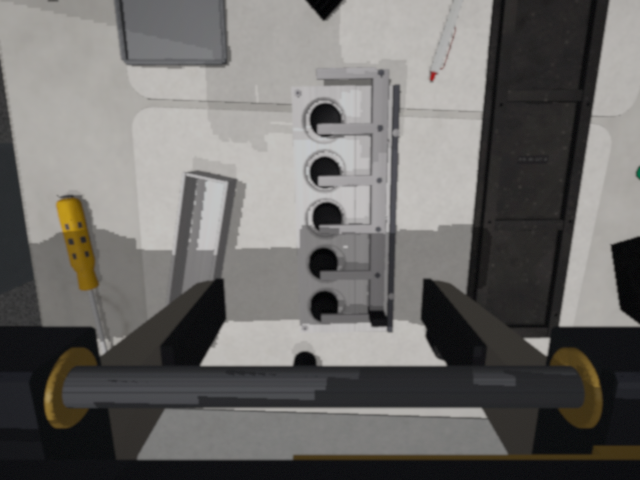

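The keeper is home: about 15 mm of travel with a firm stop, and a tooth over each of the five knobs. The scoop is set down well clear of the tray, which is empty. Handing in.

```bash
python3 -c "
from h import *
print(workorder.finish_job())"
```

```text
the job is handed in; nothing more can be done
None
```

I've handed the job in, but it returned no verdict: all five pockets hold flat knobs, the keeper is home, the scoop is down on the bench beside the empty tray, and the capacitors and heat sink weren't touched. One departure: I didn't see the first knob slide because the arm blocked the top camera, so the scoop went to about 36° (limit 45°) and was held near 35°, not at the angle where they first began to slide.

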